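# Press a retaining push nut onto a spring valve with the hollow punch

## Robot

A 7-joint arm with a two-finger parallel gripper is mounted at the origin on a cart in front of the work surface, level with it; the furniture and walls round the work are solid. World frame = base frame: x ahead of the robot, y to its left, z up, the work surface at z = 0. Lengths are in m, angles in rad, forces in N, time in s.
With the tool pointing down it reaches from about 0.425 to 0.875 m from the base axis. Payload 4.7 kg.
Tool frame: the origin (TCP) lies between the finger pads; the fingertips stand 14 mm ahead of it and the grasp point (between the pads) lies 5 mm behind it; z points along the fingers, y is the line along which they close (so a half turn about z gives the same grasp; the last joint's range is limited). The gripper opens to 87 mm and grips with 3 to 60 N. Pads are 19 mm wide; open, the fingers measure 117 mm over their backs; the gripper's body (75 mm by 190 mm) begins 51 mm behind the grasp point.
Start: joints at [1.301, 0.321, -0.07, 1.45, 0.023, 1.371, -0.057], TCP at [0.182, -0.624, 0.237] pointing down, gripper open.
Joint ranges: [-2.86, 2.86], [-0.3, 2.09], [-1.38, 1.24], [0.06, 2.45], [-1.56, 4.7], [0.09, 2.05], [-2.69, 2.69]. Speed limits (rad/s): [2.57, 2.57, 3.14, 3.14, 3.14, 3.14, 3.14].

## Interface

Orientations are given as a rotation vector (axis times angle).
In Python, from bench import ctrl gives the robot as it stands.
- The arm moves only by the tool step_arm, never from a script. Its argument "commands" is a list of rows, each an object with "travel": the shift along the tool's x, y, z in m, a list of three; "turn": the turn, a rotation vector about the tool's x, y, z in degrees, a list of three. A call has 1 to 5 rows; each row is the pose to reach, as a shift and turn from the pose commanded when the call began, along the tool's axes at that moment; what a row does not reach only later rows make up. A row lasts 1/10 s, in which the tool goes at most 50 mm and 8.59 degrees, less where a joint would pass 70% of its speed; a pose out of reach is approached as far as the arm can. A call with a gripper value outside its range is refused whole. "gripper" is the opening, from 0 (shut) to 1 (fully open), set as the call begins (left out, the last holds). The fingers move at their own pace and stop on an object; "force" is the grip in N (left out, the last holds). Time passes only in rows, so rows that repeat a pose let the fingers close. It gives the time, the measured TCP pose, the force, the opening and the grip force at its end, in the units of the state.
- ctrl.get_state(): the state, without advancing time (a new reading comes with each control period).
- ctrl.get_image(name): name is "side" or "top" or "wrist"; returns the picture (384x512x3 uint8, red, green, blue); there is no depth.
- ctrl.camera_model(name): a dict with "fx", "fy", "cx", "cy" (pixels), "R" (3x3) and "t" (3): a world point X has camera coordinates R X + t; the wrist camera has in their place "T_tool_cam" (4x4, takes a point from camera to tool coordinates, whose origin is the TCP and whose axes are the flange's). Camera axes: x right, y down, z forward; pixel columns grow to the right and rows downward; lengths in m; the calibration is good to about 2 mm. A picture is of the moment at which its call begins: read the wrist's pose just before it. camera_model takes no time and is no camera call.
- ctrl.close_job(): hands the job in; it is judged then, once.
The state is a dict: "time": time; "joint_positions": joint angles; "qd": joint speeds; "joint_torque": joint torques, N m; "position": TCP position; "tool_rot": TCP orientation; "ft_force": force on the tool from outside, world axes, zero at the start; "torque": the same for the moment, N m; "grip_width": opening from 0.0 (shut) to 1.0 (fully open); "grip_force": force on a finger pad.
Only numpy, scipy, OpenCV 4.12 (cv2) and the standard library are available. Lean on these libraries where they do the work, as an engineer would, in place of code of your own. Each camera call takes 0.05 s, during which the arm holds its last target. There are 200 camera calls.

## Task

One of the three spring valves in the assembly nest still has no push nut on its stem: pick up the smaller of the two toothed push nuts on the rubber mat, right way up as it lies, and set it on the tip of that bare stem. With the hollow setting punch, not with the fingers, press the nut straight down until the spring cup under it is fully home and the teeth hold it there, then stand the punch back upright on the bench. Leave the other things on the table where they are.

Things in the scene. Friction and masses are not known exactly. Their poses are not given: they have to be found in the camera images.
- push_nut_center (a point): the push nut to fit: steel ring with six springy teeth pointing inwards and a little up, 28 mm outside diameter, 10 mm high, 33 g, lying flat on the rubber mat, right way up. This point is on its axis, half-way up; z is its axis. Its teeth leave a circle of 8 mm: it drops over the stem's pilot and rests on the shoulder, this point then about 12 mm below the stem's tip
- punch_grip (a point): the hollow setting punch, standing upright on the bench, 102 mm tall, 0.32 kg: steel sleeve of 30 mm diameter (flat ring-shaped bottom face, bore 16 mm wide and 48 mm deep), above it a round grooved aluminium grip of 32 mm diameter, 58 to 98 mm above the face. This point is on its axis, in the middle of the grip, 78 mm above the face; z points up
- punch_face (a point): centre of the punch's ring-shaped bottom face
- valve_b: the bare valve (fixed), in any of the nest's three places: hexagonal brass foot, coil spring, flanged spring cup of 28 mm diameter, plain steel stem. Origin on the stem's axis at the top of the nest plate, z up. The cup's top is at 44 mm when free, at 38 mm when home; the stem is 10 mm thick up to 56 mm, then rounds off to a pilot 6.4 mm thick with its rounded tip at 68 mm
- valve_b_tip (a point): tip of the bare stem, on its axis, 68 mm above the nest plate's top and 80 mm above the bench
- spring_cup (a joint): how far the bare valve's spring cup is pressed down: 0 free, 0.006 m fully home (a firm stop). Forcing the nut down the stem takes about 7 to 15 N, the cup's spring adds 1 to 1.5 N; the teeth then keep the nut from coming back up
- nest: the assembly nest (fixed): aluminium plate 66 mm (its x) by 204 mm (its y) by 12 mm high; origin at the centre of its underside. The three valves stand in a row along its y, 56 mm apart, the middle one at its centre
- valve_a_tip (a point): tip of the stem of a finished valve (fixed), 80 mm above the bench; its nut is on, 28 mm diameter, its top 20 mm below the tip
- valve_c_tip (a point): tip of the stem of the other finished valve (fixed), made like the first
- parts_mat: black rubber parts mat (fixed), 170 mm (its x) by 155 mm (its y), 3 mm thick; origin at the centre of its underside
- oil_bottle: squeeze oil bottle standing among the front things, 41 mm across, 125 mm tall; origin at the centre of its underside
- grease_pot: round pot with a ribbed lid, 39 mm across, 32 mm tall, standing among the front things; origin at the centre of its underside
- large_nut: the larger toothed push nut on the mat: 42 mm outside diameter, 15 mm high; its tooth circle is wider than the valve stems, so it is not the one to use; origin at the centre of its underside
- seal_block: aluminium block with a round recess, 44 mm (its x) by 50 mm (its y) by 18 mm high, on the mat; origin at the centre of its underside
- clear_cap: small translucent moulded cap, 20 mm across, 16 mm high, on the mat; origin at the centre of its underside
- tape_roll: roll of tape lying at the back left, 71 mm across, 23 mm high
- sample_jar: small clear jar with a lid, 35 mm across, 48 mm tall, at the back
Mind the look-alikes: they are no part of the job. Leave any green or purple look-alike of the part that bears push_nut_center alone.

How it is judged:
On the way, in this order (a step that is already met when the one before it is completed fails the run):
1. The small push nut sits level on the tip of the bare stem, let go (horizontal distance between push_nut_center and valve_b_tip below 0.004 m and z of push_nut_center in the frame of valve_b between 0.05 and 0.063 m and angle between push_nut_center's own z axis and vertical below 0.35 rad and contact force between the fingers and push_nut below 0.1 N), for 0.2 s.
2. The punch presses the nut down on the stem until the spring cup is home (contact force between punch and push_nut above 2 N and value of joint spring_cup above 0.005 m and horizontal distance between push_nut_center and valve_b_tip below 0.003 m and z of push_nut_center in the frame of valve_b between 0.04 and 0.0455 m and angle between push_nut_center's own z axis and vertical below 0.1 rad), for 0.05 s.
At the end, for the whole second after the job is handed in: The push nut is on the bare stem, level (0.1 rad) and within 3 mm of its axis, and holds the spring cup pressed down by more than 4.5 of its 6 mm; the punch stands upright on the bench (0.1 rad), at rest (value of joint spring_cup above 0.0045 m and horizontal distance between push_nut_center and valve_b_tip below 0.003 m and z of push_nut_center in the frame of valve_b between 0.04 and 0.046 m and angle between each of push_nut_center, punch_grip's own z axis and vertical below 0.1 rad and height (world z) of punch_face between -0.003 and 0.006 m and linear speed of punch below 0.01 m/s); the robot touches nothing.
It fails at once if The fingers push the nut down onto the spring cup (contact force between the fingers and push_nut above 1 N and value of joint spring_cup above 0.0015 m).
It fails at once if Another loose thing is shoved by more than 3 cm or knocked over (distance of any of oil_bottle, grease_pot, large_nut, seal_block, clear_cap, tape_roll, sample_jar from where it was at the start of the episode above 0.03 m).
It also fails if it takes over 48 s, if anything falls off the work surface, if the arm or the gripper's body presses on something with over 40 N, if the wrist force passes 120 N, or if a joint passes its speed limit or range.

## Working session

There is one attempt and no reset: what is moved stays moved. The work goes in short steps, Python scripts to look and compute and a tool call to move; the robot and the scene stay as the last step left them, time stands still between calls to the robot, and variables do not carry over. Pictures are saved under pics/ and viewed, at most 10 in all, crops included, and the job is handed in when it is done.

Besides the shell and the picture viewer there is one more tool, called after "Request:" as name(argument=value, ...), one argument or row to a line, values as JSON. step_arm: Moves the arm, as the interface text tells. Its arguments: {"type":"object","properties":{"commands":{"type":"array"},"gripper":{"type":"number"},"force":{"type":"number"}},"required":["commands"]}

```bash
mkdir -p pics; ls; python3 - <<'E'
from bench import ctrl
import cv2,numpy as np
s=ctrl.get_state();print({k:np.round(v,3) for k,v in s.items()})
for n in("top","side"):
    im=ctrl.get_image(n);cv2.imwrite(f"pics/{n}0.png",im[:,:,::-1])
    m=ctrl.camera_model(n);print(n,m)
print(ctrl.camera_model("wrist"))
a=cv2.imread("pics/top0.png");cv2.imwrite("pics/top0b.png",cv2.resize(a,(800,600),interpolation=cv2.INTER_CUBIC))
E
```

```text
pics
{'time': np.float64(0.0), 'joint_positions': array([ 1.301,  0.322, -0.07 ,  1.452,  0.023,  1.371, -0.057]), 'qd': array([ 0.002,  0.001, -0.   , -0.   ,  0.001, -0.001, -0.   ]), 'joint_torque': array([ 0.0000e+00, -4.9129e+01, -4.0400e-01, -3.1253e+01, -6.4000e-02,
        4.4000e-02,  0.0000e+00]), 'position': array([ 0.182, -0.624,  0.235]), 'tool_rot': array([-3.108e+00, -4.440e-01,  1.000e-03]), 'ft_force': array([ 0.712,  0.74 , -0.244]), 'torque': array([ 0.05 , -0.002, -0.017]), 'grip_force': np.float64(0.0), 'grip_width': np.float64(1.001)}
top {'fx': 379.05787724842224, 'fy': 379.05787724842224, 'cx': 252.9505663374015, 'cy': 190.20656872214445, 'R': array([[ 0.04307023, -0.99906886, -0.00252428],
       [-0.97598982, -0.04153504, -0.21381934],
       [ 0.21351539,  0.01167292, -0.97686996]]), 't': array([0.04333164, 0.52211906, 1.05508711])}
side {'fx': 374.85994676721384, 'fy': 374.85994676721384, 'cx': 256.08639886738206, 'cy': 192.93697366496497, 'R': array([[ 0.9613029 , -0.27513818,  0.01398956],
       [-0.10083342, -0.398649  , -0.91154352],
       [ 0.25637735,  0.87485882, -0.41096557]]), 't': array([-0.4742584 ,  0.15376671,  0.75354833])}
{'fx': 328.713223066488, 'fy': 328.713223066488, 'cx': 255.16595600562346, 'cy': 196.56988114700073, 'T_tool_cam': array([[-9.01970550e-04, -9.58257675e-01, -2.85904556e-01,
         7.89292316e-02],
       [ 9.99999217e-01, -6.16317710e-04, -1.08910005e-03,
        -3.19065101e-04],
       [ 8.67430444e-04, -2.85905315e-01,  9.58257480e-01,
        -1.46901792e-01],
       [ 0.00000000e+00,  0.00000000e+00,  0.00000000e+00,
         1.00000000e+00]])}
```

View pics/top0b.png

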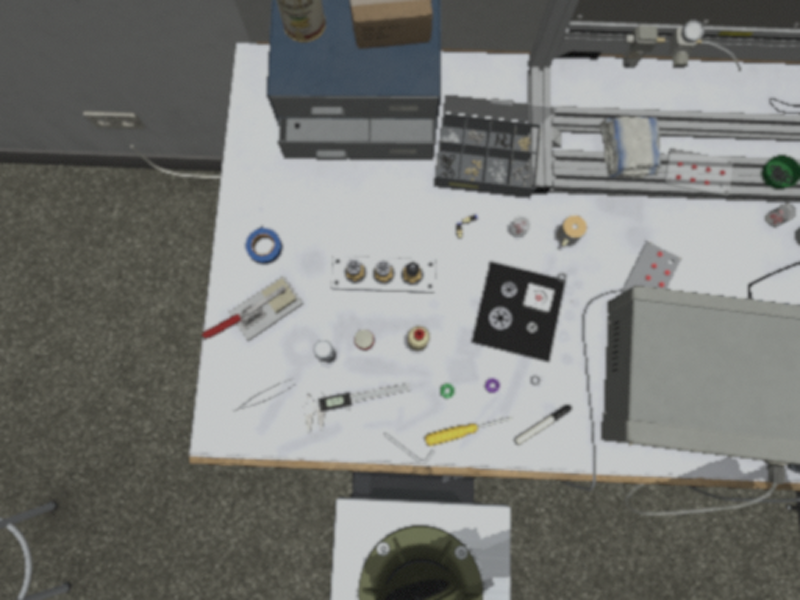

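View pics/side0.png

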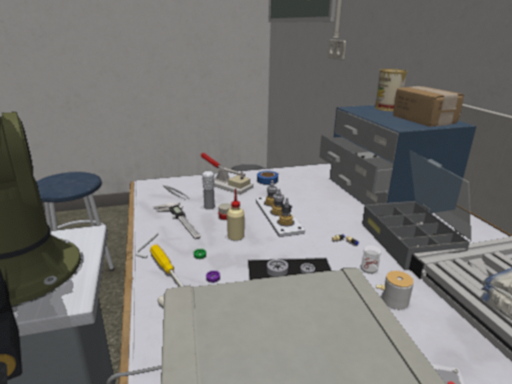

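```bash
cat > h.py <<'E'
from bench import ctrl
import cv2,numpy as np
from scipy.spatial.transform import Rotation as Rn
def proj(n,X):
    m=ctrl.camera_model(n);c=m["R"]@np.array(X)+m["t"];return np.round([m["fx"]*c[0]/c[2]+m["cx"],m["fy"]*c[1]/c[2]+m["cy"]],1)
def ray(n,uv,s=None):
    m=ctrl.camera_model(n);d=np.array([(uv[0]-m["cx"])/m["fx"],(uv[1]-m["cy"])/m["fy"],1.])
    if n=="wrist":
        Rt=Rn.from_rotvec(s["tool_rot"]).as_matrix();T=m["T_tool_cam"]
        return np.array(s["position"])+Rt@T[:3,3],Rt@T[:3,:3]@d
    return -m["R"].T@m["t"],m["R"].T@d
def at(n,uv,z,s=None):
    o,d=ray(n,uv,s);return np.round(o+d*(z-o[2])/d[2],4)
def crop(src,box,name,k):
    a=cv2.imread(src);x,y,w,h=box;cv2.imwrite(name,cv2.resize(a[y:y+h,x:x+w],None,fx=k,fy=k,interpolation=cv2.INTER_CUBIC))
E
python3 - <<'E'
from h import *
k=1/1.5625
for n,uv,z in [("small",(510,289),.013),("large",(500,318),.018),("vL",(355,264),.08),("vM",(384,264),.08),("vR",(412,264),.08),("punch",(323,345),.102),("pot",(364,338),.032),("bottle",(418,330),.125),("cap",(532,327),.019)]:
    print(n,at("top",np.array(uv)*k,z))
print(proj("top",[.182,-.624,.235]),proj("side",[.182,-.624,.235]),proj("top",[0,0,0]))
crop("pics/top0.png",(195,150,180,95),"pics/c1.png",4)
crop("pics/side0.png",(190,160,140,130),"pics/c2.png",4)
a=cv2.imread("pics/c1.png");b=cv2.imread("pics/c2.png")
c=np.zeros((a.shape[0]+b.shape[0],max(a.shape[1],b.shape[1]),3),np.uint8);c[:a.shape[0],:a.shape[1]]=a;c[a.shape[0]:,:b.shape[1]]=b
print(c.shape);cv2.imwrite("pics/c3.png",cv2.resize(c,None,fx=.66,fy=.66,interpolation=cv2.INTER_AREA))
E
```

```text
small [ 0.5553 -0.1575  0.013 ]
large [ 0.4958 -0.1374  0.018 ]
vL [0.5746 0.1428 0.08  ]
vM [0.5769 0.0889 0.08  ]
vR [0.5791 0.0369 0.08  ]
punch [0.418  0.1889 0.102 ]
pot [0.4437 0.1215 0.032 ]
bottle [0.4482 0.0228 0.125 ]
cap [ 0.4806 -0.1987  0.019 ]
[551.  331.8] [-39.4 596.9] [268.5 377.8]
(900, 720, 3)
```

View pics/c1.png

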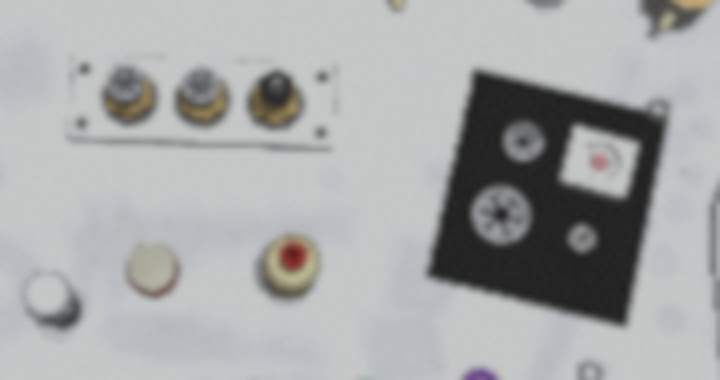

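The top view shows three valves at crop (130,90), (203,90) and (277,95). The left two carry silver nuts. The right one is dark and bare, so it is valve_b. There are two nuts on the mat: the small one at (524,141) and the large one at (500,215). I'm leaving the green and purple rings at the front alone. The punch is at (50,300).

Request:
step_arm(
  commands=[
    {"travel": [0.037,-0.026,-0.006],"turn": [0,0,-8.5]},
    {"travel": [0.074,-0.052,-0.012],"turn": [0,0,-17]},
    {"travel": [0.111,-0.078,-0.018],"turn": [0,0,-25.5]},
    {"travel": [0.148,-0.104,-0.02],"turn": [0,0,-34]},
    {"travel": [0.185,-0.13,-0.02],"turn": [0,0,-42.5]},
  ],
  gripper=0.5,
)

```text
time: 0.6
position: [0.3241, -0.4458, 0.2567]
tool_rot: [2.733, 1.549, -0.0]
ft_force: [1.1, 0.2, -0.1]
grip_width: 0.632
grip_force: 0.0
```

```bash
cat >> h.py <<'E'
def go(pos,yaw,s=None):
    "tool-frame shift and turn (deg) to TCP pos, pointing down, tool x at world yaw deg"
    s=s or ctrl.get_state();R0=Rn.from_rotvec(s["tool_rot"]);t=Rn.from_euler('z',yaw,degrees=True)*Rn.from_euler('x',180,degrees=True)
    print("shift",np.round(R0.inv().apply(np.array(pos)-s["position"]),4),"turn",np.round((R0.inv()*t).as_rotvec(degrees=True),2),"t",round(float(s["time"]),2),"pos",np.round(s["position"],4))
def shot(name):
    s=ctrl.get_state();im=ctrl.get_image("wrist");cv2.imwrite(f"pics/{name}.png",im[:,:,::-1]);return s
E
python3 -c "
from h import *
go([.555,-.157,.2],107.5)"
```

```text
shift [0.3664 0.0498 0.0566] turn [ 1.00e-02  2.00e-02 -4.84e+01] t 0.6 pos [ 0.3241 -0.4458  0.2567]
```

Request:
step_arm(
  commands=[
    {"travel": [0.045,0.006,0.0],"turn": [0,0,-8.5]},
    {"travel": [0.09,0.012,0.0],"turn": [0,0,-17]},
    {"travel": [0.135,0.018,0.01],"turn": [0,0,-25.5]},
    {"travel": [0.18,0.024,0.02],"turn": [0,0,-34]},
    {"travel": [0.225,0.03,0.03],"turn": [0,0,-42.5]},
  ],
)

```text
time: 1.1
position: [0.4661, -0.269, 0.2261]
tool_rot: [1.986, 2.434, -0.001]
ft_force: [0.5, -0.4, 0.7]
grip_width: 0.499
grip_force: 0.0
```

```bash
python3 -c "
from h import *
go([.555,-.157,.2],107.5)"
```

```text
shift [0.0919 0.1096 0.026 ] turn [-0.02  0.02 -5.91] t 1.1 pos [ 0.4661 -0.269   0.2261]
```

Request:
step_arm(
  commands=[
    {"travel": [0.03,0.036,0.008],"turn": [0,0,-5.9]},
    {"travel": [0.06,0.072,0.016],"turn": [0,0,-5.9]},
    {"travel": [0.092,0.109,0.024],"turn": [0,0,-5.9]},
    {"travel": [0.092,0.109,0.024],"turn": [0,0,-5.9]},
    {"travel": [0.092,0.109,0.024],"turn": [0,0,-5.9]},
  ],
)

```text
time: 1.6
position: [0.5545, -0.1575, 0.2018]
tool_rot: [-1.86, -2.53, 0.0]
ft_force: [-0.6, -0.7, -0.4]
grip_width: 0.499
grip_force: 0.0
```

```bash
python3 - <<'E'
from h import *
s=shot("w1");go([.555,-.157,.2],107.5,s)
print(ctrl.camera_model("wrist")["fx"])
for n,p in [("small",[.5553,-.1575,.013])]:
    T=ctrl.camera_model("wrist");M=T["T_tool_cam"];Rt=Rn.from_rotvec(s["tool_rot"]).as_matrix()
    c=M[:3,:3].T@(Rt.T@(np.array(p)-s["position"])-M[:3,3]);print(n,T["fx"]*c[0]/c[2]+T["cx"],T["fy"]*c[1]/c[2]+T["cy"])
E
```

```text
shift [0.0004 0.0006 0.0018] turn [-0.07 -0.06 -0.14] t 1.6 pos [ 0.5545 -0.1575  0.2018]
328.713223066488
small 255.79394592498895 177.7790294035696
```

View pics/w1.png

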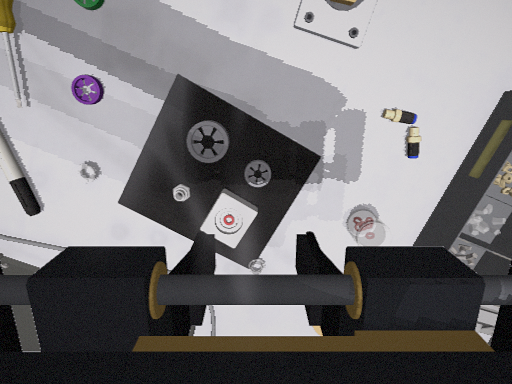

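The wrist view shows the small nut at (258,174), with 6 teeth and ⅔ the size of the large nut at (208,141). The seal block is at (230,220), the cap at (181,193) and the purple look-alike at (87,89). The gap for the left finger is clear. Next I'll refine the centre and confirm in an enlarged crop.

```bash
cat >> h.py <<'E'
def blob(name,uv,r,thr):
    g=cv2.cvtColor(cv2.imread(f"pics/{name}.png"),cv2.COLOR_BGR2GRAY);u,v=map(int,uv)
    p=cv2.resize(g[v-r:v+r,u-r:u+r],None,fx=4,fy=4,interpolation=cv2.INTER_CUBIC);b=(p>thr).astype(np.uint8)
    cs=[c for c in cv2.findContours(b,cv2.RETR_EXTERNAL,cv2.CHAIN_APPROX_NONE)[0] if cv2.contourArea(c)>200]
    c=max(cs,key=lambda c:cv2.pointPolygonTest(c,(4.*r,4.*r),True));(x,y),ax,_=cv2.fitEllipse(cv2.convexHull(c))
    return np.array([(x+.5)/4-.5+u-r,(y+.5)/4-.5+v-r]),np.array(ax)/4
E
python3 - <<'E'
from h import *
s=ctrl.get_state()
for t in (60,70,80,95):
    c,ax=blob("w1",(258,174),24,t);print(t,c,ax,at("wrist",c,.013,s))
crop("pics/w1.png",(180,115,120,130),"pics/w1c.png",4)
E
```

```text
60 [257.3098278  173.43831444] [26.96470833 27.96723175] [ 0.5549 -0.1548  0.013 ]
70 [257.30772209 173.49095535] [26.60205841 27.60034943] [ 0.5549 -0.1549  0.013 ]
80 [257.36680603 173.57529068] [26.36591911 27.20900726] [ 0.555 -0.155  0.013]
95 [257.43424606 173.89577866] [25.86854935 26.24607658] [ 0.5551 -0.1553  0.013 ]
```

View pics/w1c.png

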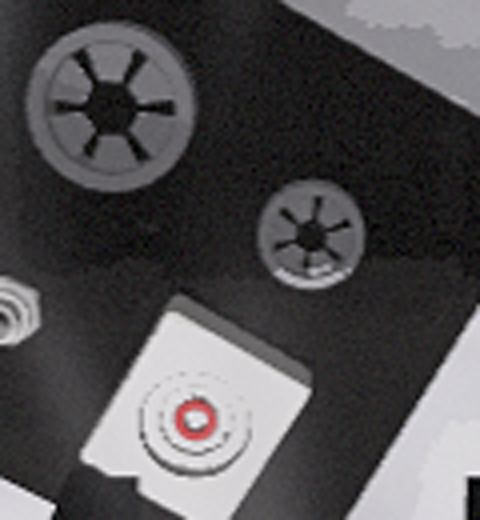

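```bash
python3 -c "
from h import *
go([.555,-.1547,.019],107.5)"
```

```text
shift [0.0043 0.0027 0.183 ] turn [-0.08 -0.   -0.32] t 1.65 pos [ 0.554  -0.1595  0.202 ]
```

Request:
step_arm(
  commands=[
    {"travel": [0.004,0.002,0.045]},
    {"travel": [0.004,0.002,0.09]},
    {"travel": [0.004,0.002,0.09]},
    {"travel": [0.004,0.002,0.09]},
    {"travel": [0.004,0.002,0.09]},
  ],
  gripper=0.42,
)

```text
$.commands[0]: bad value
```

```bash
python3 - <<'E'
from h import *
s=shot("w2");s2=ctrl.get_state();print(np.round(s["position"],4),np.round(s2["position"],4),np.abs(s["qd"]).max())
Rt=Rn.from_rotvec(s["tool_rot"]).as_matrix();m=ctrl.camera_model("wrist");M=m["T_tool_cam"]
c=M[:3,:3].T@(Rt.T@(np.array([.555,-.1545,.013])-s["position"])-M[:3,3]);uv=[m["fx"]*c[0]/c[2]+m["cx"],m["fy"]*c[1]/c[2]+m["cy"]];print(uv)
for t in (60,80,95):
    c,ax=blob("w2",uv,36,t);print(t,c,ax,at("wrist",c,.013,s));
go(list(at("wrist",c,.013,s)[:2])+[.019],107.5)
E
```

```text
[ 0.554  -0.1595  0.202 ] [ 0.5537 -0.1606  0.2022] 0.02795424170165123
[np.float64(257.5208959632953), np.float64(173.17257354504693)]
60 [258.41751862 171.59773636] [26.94392014 27.92532921] [ 0.5554 -0.1526  0.013 ]
80 [258.44898605 171.70872116] [26.1750145 27.2165947] [ 0.5555 -0.1527  0.013 ]
95 [258.5132103  171.98625565] [25.70544815 26.27584839] [ 0.5556 -0.153   0.013 ]
shift [0.0068 0.0043 0.1832] turn [-0.07  0.02 -0.44] t 1.7 pos [ 0.5537 -0.1606  0.2022]
```

View pics/w2.png

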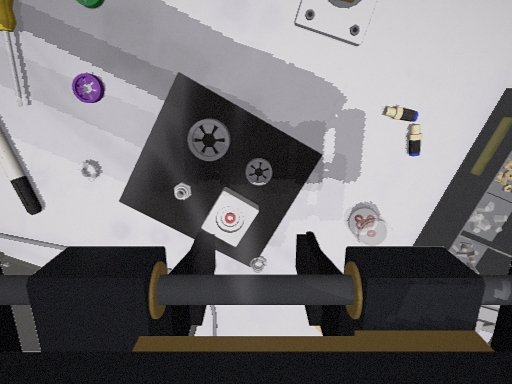

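Request:
step_arm(
  commands=[
    {"travel": [0.006,0.004,0.045],"turn": [0,0,0]},
    {"travel": [0.006,0.004,0.09],"turn": [0,0,0]},
    {"travel": [0.006,0.004,0.09],"turn": [0,0,0]},
    {"travel": [0.006,0.004,0.09],"turn": [0,0,0]},
    {"travel": [0.006,0.004,0.09],"turn": [0,0,0]},
  ],
  gripper=0.42,
)

```text
time: 2.2
position: [0.5579, -0.1536, 0.1153]
tool_rot: [1.865, 2.523, 0.001]
ft_force: [-0.1, 0.4, 0.0]
grip_width: 0.42
grip_force: 0.0
```

```bash
cat >> h.py <<'E'
def wproj(X,s):
    Rt=Rn.from_rotvec(s["tool_rot"]).as_matrix();m=ctrl.camera_model("wrist");M=m["T_tool_cam"]
    c=M[:3,:3].T@(Rt.T@(np.array(X)-s["position"])-M[:3,3]);return np.array([m["fx"]*c[0]/c[2]+m["cx"],m["fy"]*c[1]/c[2]+m["cy"]])
E
python3 - <<'E'
from h import *
s=shot("w3");s2=ctrl.get_state();print(np.round(s["position"],4),np.round(s2["position"],4),np.abs(s["qd"]).max())
uv=wproj([.5555,-.1527,.013],s);print(uv)
for t in (60,80,95):
    c,ax=blob("w3",uv,40,t);print(t,c,ax,at("wrist",c,.013,s));
go(list(at("wrist",c,.013,s)[:2])+[.019],107.5)
E
```

```text
[ 0.5579 -0.1536  0.1153] [ 0.5581 -0.1533  0.1154] 0.008226851691232323
[251.86578148 200.22583855]
60 [251.85346222 199.30583572] [35.29862976 36.26269531] [ 0.5553 -0.152   0.013 ]
80 [251.89121628 199.77285767] [34.29371262 34.54421616] [ 0.5554 -0.1523  0.013 ]
95 [251.9173851  200.26127625] [32.60225677 33.8065567 ] [ 0.5555 -0.1527  0.013 ]
shift [ 0.0017 -0.0027  0.0964] turn [ 0.2   0.17 -0.41] t 2.25 pos [ 0.5581 -0.1533  0.1154]
```

Request:
step_arm(
  commands=[
    {"travel": [0.002,-0.003,0.04],"turn": [0,0,0]},
    {"travel": [0.002,-0.003,0.075],"turn": [0,0,0]},
    {"travel": [0.002,-0.003,0.09],"turn": [0,0,0]},
    {"travel": [0.002,-0.003,0.096],"turn": [0,0,0]},
    {"travel": [0.002,-0.003,0.096],"turn": [0,0,0]},
  ],
)

```text
time: 2.75
position: [0.5543, -0.1515, 0.0184]
tool_rot: [1.864, 2.526, 0.001]
ft_force: [0.2, -0.0, 1.1]
grip_width: 0.421
grip_force: 0.0
```

Request:
step_arm(
  commands=[
    {"travel": [0,0,0],"turn": [0,0,0]},
    {"travel": [0,0,0],"turn": [0,0,0]},
    {"travel": [0,0,0],"turn": [0,0,0]},
    {"travel": [0,0,0],"turn": [0,0,0]},
    {"travel": [0,0,0],"turn": [0,0,0]},
  ],
  gripper=0.2,
  force=15,
)

```text
time: 3.25
position: [0.5543, -0.1515, 0.018]
tool_rot: [1.864, 2.526, 0.001]
ft_force: [-0.3, -0.2, 6.4]
grip_width: 0.305
grip_force: 15.0
```

```bash
python3 - <<'E'
from h import *
s=shot("w4");print({k:np.round(s[k],4) for k in("position","tool_rot","ft_force","grip_width","grip_force","time")})
R0=Rn.from_rotvec(s["tool_rot"]);print(R0.inv().apply(np.array([.5555,-.1523,.008])-s["position"]))
print(wproj(s["position"],s))
E
```

```text
{'position': array([ 0.5543, -0.1515,  0.018 ]), 'tool_rot': array([1.8636e+00, 2.5259e+00, 9.0000e-04]), 'ft_force': array([-0.2744, -0.1932,  6.4472]), 'grip_width': np.float64(0.305), 'grip_force': np.float64(15.0033), 'time': np.float64(3.25)}
[-0.00106924  0.00086616  0.00997563]
[254.82746173 264.65599889]
```

View pics/w4.png

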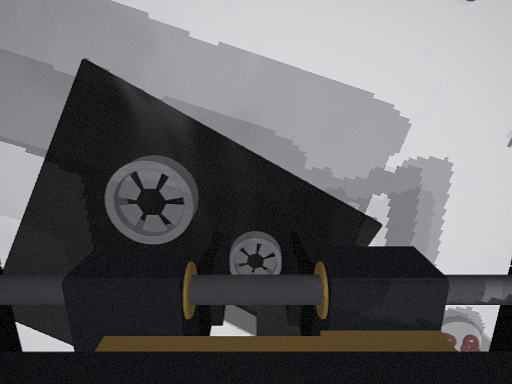

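Gripped: the small nut sits between the pads at (256,260). Lifting.

Request:
step_arm(
  commands=[
    {"travel": [0,0,-0.03],"turn": [0,0,0]},
    {"travel": [0,0,-0.075],"turn": [0,0,0]},
    {"travel": [0,0,-0.12],"turn": [0,0,0]},
    {"travel": [0,0,-0.165],"turn": [0,0,0]},
    {"travel": [0,0,-0.165],"turn": [0,0,0]},
  ],
  force=20,
)

```text
time: 3.8
position: [0.5571, -0.1517, 0.1887]
tool_rot: [1.858, 2.519, 0.005]
ft_force: [0.8, -0.3, -0.2]
grip_width: 0.304
grip_force: 20.0
```

```bash
python3 - <<'E'
from h import *
s=ctrl.get_state();print(s["grip_width"],s["grip_force"],s["ft_force"]);go([.579,.037,.182],107.5,s)
E
```

```text
0.3039552619177327 19.999603922478855 [ 0.83888426 -0.29182911 -0.18414322]
shift [0.1739 0.0766 0.0061] turn [ 0.55  0.43 -0.34] t 3.8 pos [ 0.5571 -0.1517  0.1887]
```

Request:
step_arm(
  commands=[
    {"travel": [0.043,0.019,0],"turn": [0,0,0]},
    {"travel": [0.087,0.038,0],"turn": [0,0,0]},
    {"travel": [0.13,0.057,0.002],"turn": [0,0,0]},
    {"travel": [0.174,0.077,0.004],"turn": [0,0,0]},
    {"travel": [0.174,0.077,0.004],"turn": [0,0,0]},
  ],
)

```text
time: 4.3
position: [0.5742, 0.0478, 0.1772]
tool_rot: [-1.847, -2.537, -0.006]
ft_force: [0.8, -0.4, -0.2]
grip_width: 0.302
grip_force: 20.0
```

Request:
step_arm(
  commands=[
    {"travel": [0,0,0],"turn": [0,0,0]},
    {"travel": [0,0,0],"turn": [0,0,0]},
    {"travel": [0,0,0],"turn": [0,0,0]},
  ],
)

```text
time: 4.6
position: [0.5752, 0.0357, 0.1771]
tool_rot: [-1.869, -2.525, 0.002]
ft_force: [-0.1, 0.2, -0.4]
grip_width: 0.3
grip_force: 20.0
```

```bash
python3 - <<'E'
from h import *
s=shot("w5");s2=ctrl.get_state();print(np.round(s["position"],4),np.round(s2["position"],4));go([.579,.037,.182],107.5,s)
print(wproj([.579,.037,.08],s))
a=cv2.imread("pics/w5.png");cv2.imwrite("pics/w5b.png",cv2.resize(a[100:300,130:390],None,fx=3,fy=3,interpolation=cv2.INTER_CUBIC))
E
```

```text
[0.5752 0.0357 0.1771] [0.5753 0.0359 0.1772]
shift [ 0.0001  0.004  -0.0049] turn [-0.05  0.03 -0.51] t 4.6 pos [0.5752 0.0357 0.1771]
[260.09487212 204.21715953]
```

View pics/w5b.png

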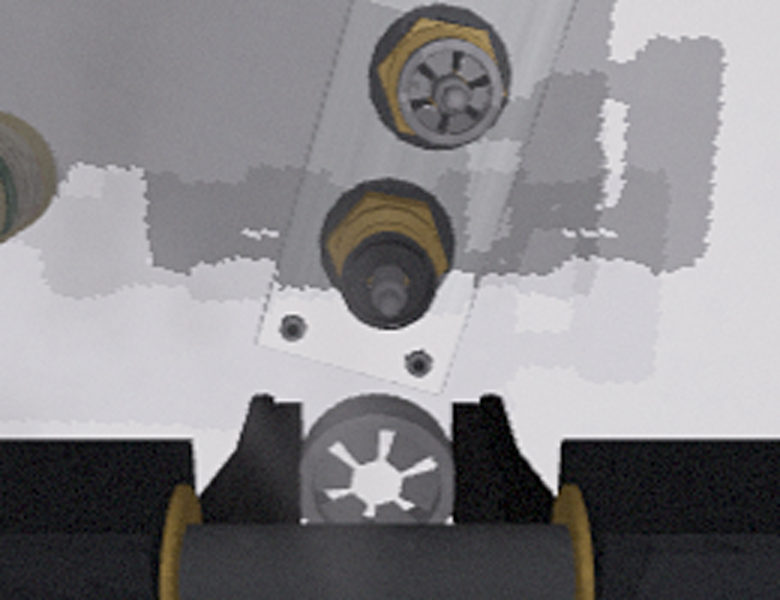

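The picture confirms the bare valve. Its dark cup and nut-less stem have the tip at crop (389,303), and the held nut's hole is at crop (378,483).

```bash
python3 - <<'E'
from h import *
s=ctrl.get_state();R0=Rn.from_rotvec(s["tool_rot"])
f=lambda x,y:((x+.5)/3-.5+130,(y+.5)/3-.5+100)
tip=at("wrist",f(389,303),.08,s);print("tip",tip)
for dz in(-.010,-.007,-.005):
    h=at("wrist",f(378,483),s["position"][2]+dz,s);print("hole in tool",R0.inv().apply(h-s["position"]),"shift",R0.inv().apply(tip-h))
a=cv2.imread("pics/w4.png")
E
```

```text
tip [0.5777 0.0397 0.08  ]
hole in tool [-0.00305195  0.00047932  0.01002955] shift [0.00603039 0.00303545 0.08719536]
hole in tool [-0.00147269  0.00043762  0.00702885] shift [0.00445113 0.00307715 0.09019606]
hole in tool [-0.00042958  0.0004417   0.00502837] shift [0.00340803 0.00307308 0.09219654]
```

Request:
step_arm(
  commands=[
    {"travel": [0.004,0.003,0.03],"turn": [0,0,-0.5]},
    {"travel": [0.004,0.003,0.06],"turn": [0,0,-0.5]},
    {"travel": [0.004,0.003,0.073],"turn": [0,0,-0.5]},
    {"travel": [0.004,0.003,0.073],"turn": [0,0,-0.5]},
    {"travel": [0.004,0.003,0.073],"turn": [0,0,-0.5]},
  ],
)

```text
time: 5.15
position: [0.5775, 0.0421, 0.1053]
tool_rot: [1.855, 2.535, 0.001]
ft_force: [-0.6, 0.8, -0.3]
grip_width: 0.307
grip_force: 20.0
```

```bash
python3 - <<'E'
from h import *
s=shot("w6");s2=ctrl.get_state();print(np.round(s["position"],4),np.round(s2["position"],4));go([.579,.037,.182],107.5,s)
a=cv2.imread("pics/w6.png");cv2.imwrite("pics/w6b.png",cv2.resize(a[195:295,195:315],None,fx=6,fy=6,interpolation=cv2.INTER_CUBIC))
print(wproj([.5777,.0397,.08],s))
E
```

```text
[0.5775 0.0421 0.1053] [0.578  0.0423 0.106 ]
shift [-0.0053 -0.0001 -0.0767] turn [0.05 0.01 0.11] t 5.15 pos [0.5775 0.0421 0.1053]
[253.78233808 246.94807909]
```

View pics/w6b.png

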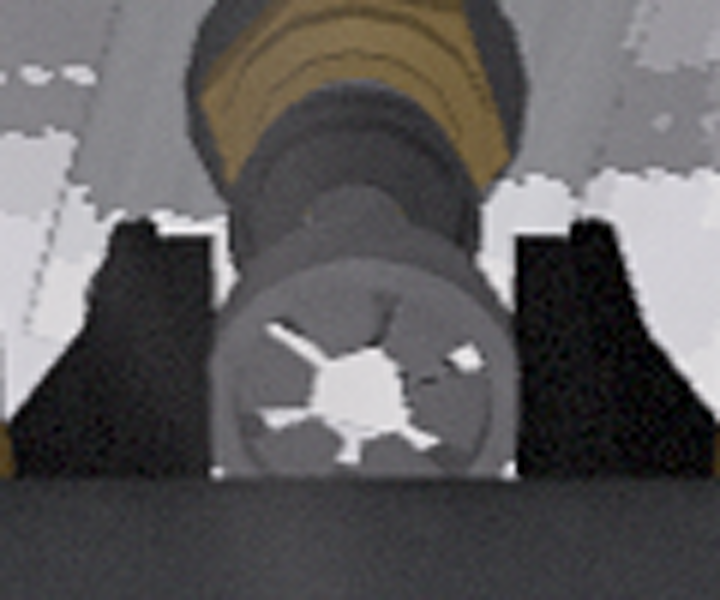

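The nut sits just above the stem. The stem axis is at crop column ~357 and the nut's at ~364, so I need about -1.5 mm in tool y, and about -1.4 mm in tool x from the earlier numbers.

Request:
step_arm(
  commands=[
    {"travel": [-0.0014,-0.0015,0],"turn": [0,0,0]},
    {"travel": [-0.0014,-0.0015,0],"turn": [0,0,0]},
    {"travel": [-0.0014,-0.0015,0],"turn": [0,0,0]},
    {"travel": [-0.0014,-0.0015,0],"turn": [0,0,0]},
    {"travel": [-0.0014,-0.0015,0],"turn": [0,0,0]},
  ],
)

```text
time: 5.7
position: [0.576, 0.0408, 0.1047]
tool_rot: [1.854, 2.536, 0.0]
ft_force: [-1.3, 0.6, -0.4]
grip_width: 0.305
grip_force: 20.0
```

```bash
python3 - <<'E'
from h import *
s=shot("w7");s2=ctrl.get_state();print(np.round(s["position"],4),np.round(s2["position"],4),np.abs(s2["qd"]).max());go([.5769,.0405,.079],107.5,s2)
for n in("w6","w7"):
    g=cv2.cvtColor(cv2.imread(f"pics/{n}.png"),cv2.COLOR_BGR2GRAY).astype(int)
    for r in (205,232,250,262):print(n,r,g[r,222:292].tolist() if r in(232,262) else '')
E
```

```text
[0.576  0.0408 0.1047] [0.576  0.0408 0.1046] 0.0025948210363891232
shift [-0.0005  0.0008  0.0256] turn [0.   0.01 0.16] t 5.75 pos [0.576  0.0408 0.1046]
w6 205 
w6 232 [225, 219, 220, 217, 209, 211, 221, 219, 219, 211, 167, 56, 68, 57, 66, 74, 79, 75, 74, 73, 75, 74, 73, 76, 95, 88, 94, 89, 87, 83, 84, 83, 79, 80, 79, 81, 78, 81, 77, 81, 79, 69, 63, 58, 58, 56, 55, 59, 53, 44, 45, 45, 46, 151, 211, 206, 206, 206, 208, 211, 209, 209, 209, 206, 206, 205, 205, 187, 53, 9]
w6 250 
w6 262 [39, 42, 41, 35, 37, 43, 40, 51, 83, 104, 104, 96, 87, 97, 98, 99, 99, 98, 98, 97, 100, 95, 97, 92, 142, 201, 213, 212, 213, 212, 213, 214, 212, 213, 215, 215, 216, 216, 218, 204, 130, 81, 95, 97, 96, 101, 96, 95, 97, 93, 95, 98, 93, 86, 82, 97, 103, 106, 96, 51, 21, 7, 16, 12, 15, 19, 23, 17, 19, 24]
w7 205 
w7 232 [213, 210, 209, 219, 203, 181, 221, 218, 213, 206, 207, 218, 202, 119, 68, 68, 68, 71, 73, 74, 75, 74, 78, 77, 78, 85, 92, 89, 86, 86, 83, 81, 83, 82, 82, 75, 81, 77, 76, 80, 76, 80, 87, 93, 56, 50, 61, 56, 54, 55, 53, 49, 40, 44, 55, 45, 148, 212, 208, 207, 208, 210, 211, 209, 208, 209, 209, 191, 73, 6]
w7 250 
w7 262 [40, 40, 38, 45, 40, 42, 42, 54, 83, 104, 102, 97, 87, 99, 101, 95, 97, 100, 99, 92, 94, 95, 96, 92, 134, 192, 212, 212, 213, 212, 213, 214, 214, 213, 214, 214, 215, 215, 214, 218, 210, 169, 92, 98, 97, 97, 99, 98, 94, 95, 94, 95, 93, 90, 83, 100, 104, 109, 96, 52, 18, 28, 18, 15, 15, 19, 21, 25, 25, 17]
```

Request:
step_arm(
  commands=[
    {"travel": [-0.0005,0.0009,0],"turn": [0,0,0]},
    {"travel": [-0.0005,0.0009,0],"turn": [0,0,0]},
    {"travel": [-0.0005,0.0009,0.004],"turn": [0,0,0]},
    {"travel": [-0.0005,0.0009,0.008],"turn": [0,0,0]},
    {"travel": [-0.0005,0.0009,0.008],"turn": [0,0,0]},
  ],
)

```text
time: 6.25
position: [0.5763, 0.0404, 0.0956]
tool_rot: [-1.853, -2.535, 0.002]
ft_force: [0.2, 0.9, -0.5]
grip_width: 0.3
grip_force: 20.0
```

Request:
step_arm(
  commands=[
    {"travel": [0,0,0.004],"turn": [0,0,0]},
    {"travel": [0,0,0.008],"turn": [0,0,0]},
    {"travel": [0,0,0.012],"turn": [0,0,0]},
    {"travel": [0,0,0.012],"turn": [0,0,0]},
    {"travel": [0,0,0.012],"turn": [0,0,0]},
  ],
)

```text
time: 6.75
position: [0.5769, 0.0405, 0.0844]
tool_rot: [-1.854, -2.536, 0.0]
ft_force: [0.3, 0.1, -0.6]
grip_width: 0.308
grip_force: 20.0
```

```bash
python3 - <<'E'
from h import *
s=shot("w8");print(s["ft_force"]);go([.5769,.0405,.080],107.5,s)
g=cv2.cvtColor(cv2.imread("pics/w8.png"),cv2.COLOR_BGR2GRAY).astype(int)
for r in (215,225,262):print(r,g[r,215:300].tolist())
a=cv2.imread("pics/w8.png");cv2.imwrite("pics/w8b.png",cv2.resize(a[195:295,195:315],None,fx=6,fy=6,interpolation=cv2.INTER_CUBIC))
E
```

```text
[ 0.27541652  0.05277711 -0.59725582]
shift [-0.     -0.      0.0044] turn [-0.01 -0.    0.16] t 6.75 pos [0.5769 0.0405 0.0844]
215 [135, 133, 133, 134, 135, 136, 136, 137, 137, 121, 53, 64, 53, 70, 80, 73, 87, 99, 102, 90, 88, 102, 102, 104, 104, 104, 104, 103, 105, 90, 90, 99, 101, 102, 105, 100, 104, 102, 100, 101, 105, 104, 98, 98, 100, 101, 96, 101, 101, 98, 98, 82, 83, 100, 97, 102, 99, 99, 103, 101, 94, 87, 94, 97, 68, 54, 52, 61, 63, 57, 53, 70, 115, 135, 134, 138, 138, 136, 137, 138, 137, 138, 138, 137, 132]
225 [136, 137, 136, 139, 135, 133, 136, 134, 137, 134, 105, 54, 61, 59, 80, 109, 101, 99, 99, 97, 98, 99, 94, 100, 101, 82, 68, 69, 64, 70, 65, 68, 67, 65, 65, 58, 59, 55, 55, 53, 46, 47, 45, 44, 43, 38, 50, 50, 56, 56, 51, 56, 56, 47, 50, 47, 69, 96, 94, 90, 99, 97, 98, 99, 97, 95, 97, 75, 56, 50, 62, 99, 134, 136, 136, 136, 136, 140, 139, 137, 135, 134, 131, 132, 131]
262 [28, 29, 28, 28, 29, 40, 36, 34, 33, 31, 40, 35, 35, 35, 44, 81, 101, 98, 90, 82, 96, 96, 92, 96, 95, 96, 89, 94, 96, 105, 102, 96, 74, 61, 63, 77, 91, 96, 98, 101, 105, 104, 105, 99, 93, 85, 80, 54, 72, 102, 98, 100, 98, 99, 93, 96, 92, 93, 92, 93, 90, 79, 96, 104, 107, 97, 53, 6, 19, 1, 18, 26, 16, 25, 17, 15, 14, 5, 18, 13, 21, 13, 6, 1, 12]
```

```bash
python3 - <<'E'
from h import *
g=cv2.cvtColor(cv2.imread("pics/w8.png"),cv2.COLOR_BGR2GRAY).astype(int)
for r in range(240,276):print(r,*["%3d"%v for v in g[r,242:270]])
E
```

```text
240  83  81  93 100 104 106  99 102 102 107 102 109 105 108 106 107 104 107 103  99 106 101 102  98  84  71  75  77
241  91  96 100 103 101 103 104 103 103 101 103 105 106 106 106 106 106 105 102 101 103  99 102 101 104 101  95  78
242  99 105 101 101 103 100 101 101 103 105 101 103 103 103 106 108 104 104 106 102 106  98 102 102 104 102 102 105
243  99 101 100 103 101 100 104  98 100 100  96  94  98 100  97  87  90  93  98 100 105 102 100 100 103  97 101  97
244 100  99  99  99 102  97 103 101 102  97 101 103  94 100  93  80  75  79  78  84  96  97 101 100 100  97 102 103
245 109 100  99  99  96 100  97 100  99  97 101  98 101  99  96  78  83  81  82  91  95  95  98  99  96  99  99  98
246 105 102  98 100 100  99 102 102 100 101 101 103  99 105  97  77  81  80  89 108  99  98  97  96  98 101 102  99
247  89  87 100 103  98  98 101 101  98 104 102 102 103 103  96  81  81  81  87  97 100  98  97  96  96  98  99 102
248  66  77 101 101 100 100 101 103  99 101 104 101 102 101  96  90  88  87  96 100  99  96  99  96  96  93  96  98
249  66  65  82 101 102 102  98 101 107 103 103 103 104 
[... 2375 characters left out ...]
  79
270  98  97  94  96  93 100  98  97  91 144 205 220 202  91 100  97  99  95  95  93  98  96  94  77  69  78  71  77
271  92  94  95  95  97  95  95  97 105 180 225 225 207  92  94 100  92  96  98  97  94  95  96  92  81  66  75  71
272  98  94  95  95  99  98  99 100  96  87 114 133 112  92  96  99  96  97  97  97  98  94  96  97  95  88  70  69
273  95  93  96  98 103 100 100 100  93  80  79  83  90  98 100 100  97  97  96  96  95  98  97  97  99 100  89  71
274  77  75  77  71  73  74  78  75  78  65  62  66  70  73  69  71  72  73  74  68  58  71  68  66  67  66  63  57
275  55  53  54  59  61  52  56  56  52  50  47  51  50  48  45  47  45  44  45  43  45  38  43  41  35  41  41  41
```

The pilot tip is visible inside the tooth circle at about (255.5,262), so it is threaded. Lowering.

Request:
step_arm(
  commands=[
    {"travel": [0,0,0.002],"turn": [0,0,0]},
    {"travel": [0,0,0.004],"turn": [0,0,0]},
    {"travel": [0,0,0.0055],"turn": [0,0,0]},
    {"travel": [0,0,0.0055],"turn": [0,0,0]},
    {"travel": [0,0,0.0055],"turn": [0,0,0]},
  ],
)

```text
time: 7.3
position: [0.577, 0.0404, 0.079]
tool_rot: [1.854, 2.536, -0.0]
ft_force: [0.1, -0.8, 0.2]
grip_width: 0.307
grip_force: 20.0
```

Request:
step_arm(
  commands=[
    {"travel": [0,0,0],"turn": [0,0,0]},
    {"travel": [0,0,0],"turn": [0,0,0]},
    {"travel": [0,0,0],"turn": [0,0,0]},
    {"travel": [0,0,0],"turn": [0,0,0]},
    {"travel": [0,0,0],"turn": [0,0,0]},
  ],
  gripper=0.45,
)

```text
time: 7.8
position: [0.577, 0.0405, 0.079]
tool_rot: [1.854, 2.536, -0.0]
ft_force: [-0.4, 0.7, 0.5]
grip_width: 0.446
grip_force: 0.0
```

Request:
step_arm(
  commands=[
    {"travel": [0,0,-0.02],"turn": [0,0,0]},
    {"travel": [0,0,-0.05],"turn": [0,0,0]},
    {"travel": [0,0,-0.1],"turn": [0,0,0]},
    {"travel": [0,0,-0.1],"turn": [0,0,0]},
    {"travel": [0,0,-0.1],"turn": [0,0,0]},
  ],
)

```text
time: 8.3
position: [0.5779, 0.0407, 0.1805]
tool_rot: [1.853, 2.534, 0.002]
ft_force: [0.2, 0.2, -1.2]
grip_width: 0.453
grip_force: 0.0
```

```bash
python3 - <<'E'
from h import *
s=shot("w9");s2=ctrl.get_state();print(s2["position"]);uv=wproj([.5775,.0402,.073],s);print(uv)
g=cv2.cvtColor(cv2.imread("pics/w9.png"),cv2.COLOR_BGR2GRAY).astype(int)
u,v=map(int,uv)
a=cv2.imread("pics/w9.png")[v-60:v+50,u-75:u+75]
cv2.imwrite("pics/w9b.png",cv2.resize(a,None,fx=5,fy=5,interpolation=cv2.INTER_CUBIC))
# punch from top & side pictures: rough pose
go([.4185,.189,.25],107.5,s2)
E
```

```text
[0.57683379 0.04037123 0.1789233 ]
[253.90211541 200.65263257]
shift [ 0.1896 -0.1058 -0.0712] turn [-0.    0.03  0.16] t 8.35 pos [0.5768 0.0404 0.1789]
```

View pics/w9b.png

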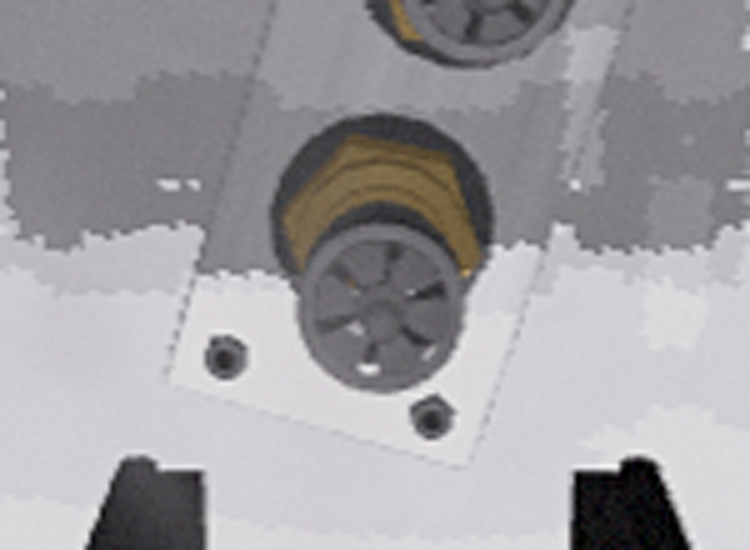

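The nut sits level on the bare stem, with the tip showing through it at crop (382,325). Now the punch.

Request:
step_arm(
  commands=[
    {"travel": [0.043,-0.024,-0.005],"turn": [0,0,0]},
    {"travel": [0.085,-0.048,-0.01],"turn": [0,0,0]},
    {"travel": [0.127,-0.071,-0.02],"turn": [0,0,0]},
    {"travel": [0.165,-0.092,-0.025],"turn": [0,0,0]},
    {"travel": [0.19,-0.106,-0.025],"turn": [0,0,0]},
  ],
  gripper=0.7,
)

```text
time: 8.85
position: [0.4154, 0.1914, 0.2031]
tool_rot: [-1.85, -2.538, 0.003]
ft_force: [-0.5, 0.4, 0.1]
grip_width: 0.688
grip_force: 0.0
```

Request:
step_arm(
  commands=[
    {"travel": [0,0,0],"turn": [0,0,0]},
    {"travel": [0,0,0],"turn": [0,0,0]},
    {"travel": [0,0,0],"turn": [0,0,0]},
    {"travel": [0,0,0],"turn": [0,0,0]},
  ],
)

```text
time: 9.25
position: [0.4189, 0.1883, 0.2034]
tool_rot: [-1.856, -2.533, 0.001]
ft_force: [0.1, 0.3, 0.4]
grip_width: 0.703
grip_force: 0.0
```

```bash
python3 - <<'E'
from h import *
s=shot("w10");s2=ctrl.get_state();print(s["position"],s2["position"]);uv=wproj([.418,.189,.102],s);print(uv)
im=cv2.imread("pics/w10.png");g=cv2.cvtColor(im,cv2.COLOR_BGR2GRAY);u,v=map(int,uv)
m=ctrl.camera_model("wrist")
p=cv2.resize(g[v-45:v+45,u-45:u+45],None,fx=4,fy=4,interpolation=cv2.INTER_CUBIC)
for p2 in(60,40,30,20):
    h=cv2.HoughCircles(p,cv2.HOUGH_GRADIENT,1,20,param1=80,param2=p2,minRadius=50,maxRadius=110)
    if h is not None:
        for x,y,r in h[0][:4]:
            c=((x+.5)/4-.5+u-45,(y+.5)/4-.5+v-45);print(p2,np.round(c,1),r/4,at("wrist",c,.102,s))
        break
print(g[v-44:v+46:3,u-44:u+46:3])
E
```

```text
[0.41887057 0.18828412 0.20343555] [0.41881667 0.18847157 0.20353576]
[254.23529484 201.66615059]
30 [250.5 193.5] 18.65 [0.4132 0.1945 0.102 ]
30 [259.8 237.2] 19.925 [0.4314 0.1612 0.102 ]
[[128 126 126 131 132 128 142 144 143 142 141 145  83  83  74  81 136 141
  139 137 130 137 129 135 121 134 133 121 122 123]
 [130 129 126 129 126 127 129 127 127 127 128  74  81  82  82  78  73  94
  122 144 126 121 118 125 121 124 119 124 123 125]
 [131 125 129 128 127 128 129 130 130 131  76  79  79  80  76  81  76  71
  121 142 128 125 127 124 125 125 125 126 128 126]
 [128 128 125 127 130 130 129 128 131 122  77  76 112 112 126 108  79  72
   86 145 126 125 127 126 123 124 123 125 128 127]
 [128 125 125 128 128 131 128 131 128 108 123 116 118 110 114 112 113 103
   81 153 127 126 123 125 126 122 123 123 126 179]
 [128 126 125 127 126 131 130 131 129 106 107 119 118 116 120 117 113 107
   84 136 123 125 126 127 123 126 125 129 127 128]
 [129 125 127 126 130 127 130 129 126 101 116 109 118 118 117 114 111 116
  108 127 122 123 121 127 127 127 129 127 127 127]
 [155 124 126 128 126 126 130 129 
[... 2141 characters left out ...]
126 104  99 136 138 182
  140 108  74  70 115 198 196 199 197 197 198 199]
 [196 196 196 196 195 194 199 202 201 204 204 155 111 129 191 189 188 189
  188 189 169  77 106 198 199 197 195 197 199 201]
 [196 197 196 197 195 196 199 203 204 205 205 129 127 187 187 186 184 187
  185 185 186 176  71 200 200 199 197 197 204 212]
 [197 199 195 198 197 199 201 202 205 207 205 129 191 186 186 186 186 184
  185 185 184 187 104 202 211 210 208 208 211 211]
 [197 197 196 198 196 199 199 203 201 206 205 142 188 183 183 183 183 185
  183 182 183 186 164 210 210 209 210 209 210 212]
 [206 205 205 205 206 208 209 213 215 212 212 182 188 186 182 184 183 186
  184 183 183 183 168 208 209 209 207 208 209 211]]
```

```bash
python3 - <<'E'
from h import *
s=ctrl.get_state()
print(at("top",(195+46/4,150+294/4),.102),at("top",(195+152/4,150+268/4),.032),at("wrist",(260,247),.032,s))
im=cv2.imread("pics/w10.png");g=cv2.cvtColor(im,cv2.COLOR_BGR2GRAY)
for r in(186,190,194,198,202):print(r,g[r,226:274].tolist())
for c in(246,250,254):print(c,g[170:220,c].tolist())
E
```

```text
[0.4105 0.189  0.102 ] [0.4417 0.1213 0.032 ] [0.4453 0.122  0.032 ]
186 [188, 188, 187, 189, 192, 177, 118, 123, 127, 134, 133, 132, 133, 135, 133, 134, 135, 141, 143, 143, 143, 142, 141, 139, 142, 142, 142, 140, 140, 136, 139, 139, 137, 136, 130, 134, 133, 134, 126, 125, 116, 112, 131, 173, 184, 180, 179, 182]
190 [202, 203, 204, 207, 189, 115, 122, 129, 130, 131, 133, 132, 134, 134, 137, 139, 139, 138, 137, 140, 138, 137, 138, 142, 140, 138, 138, 138, 140, 139, 137, 134, 136, 135, 132, 129, 131, 133, 129, 130, 129, 120, 109, 148, 187, 182, 184, 181]
194 [200, 202, 202, 191, 146, 111, 124, 130, 129, 132, 131, 135, 138, 137, 136, 135, 134, 135, 135, 136, 139, 138, 134, 137, 139, 140, 137, 138, 137, 139, 137, 135, 133, 132, 132, 135, 131, 130, 131, 129, 127, 121, 111, 143, 191, 202, 201, 200]
198 [198, 200, 202, 204, 189, 123, 119, 124, 131, 133, 131, 137, 139, 134, 135, 138, 136, 135, 138, 135, 138, 138, 134, 138, 135, 138, 136, 137, 134, 136, 129, 133, 134, 133, 133, 132, 132, 129, 126, 131, 127, 116, 115, 167, 205, 202, 199, 200]
202 [199, 200, 201, 200, 201, 191, 142, 110, 128, 1
[... 257 characters left out ...]
, 140, 141, 140, 141, 143, 142, 140, 141, 138, 139, 138, 139, 139, 137, 137, 136, 138, 135, 139, 137, 140, 139, 137, 136, 135, 135, 161, 193, 153, 121, 128, 206, 205, 204, 204, 204, 205, 206]
250 [116, 116, 110, 120, 112, 119, 125, 127, 131, 137, 137, 137, 139, 138, 138, 140, 142, 142, 143, 139, 140, 139, 136, 136, 139, 137, 139, 139, 135, 139, 136, 134, 137, 136, 140, 133, 132, 134, 129, 177, 177, 151, 108, 205, 203, 203, 206, 201, 192, 161]
254 [115, 115, 116, 109, 112, 112, 116, 121, 123, 132, 133, 134, 137, 137, 140, 138, 140, 138, 136, 141, 140, 141, 140, 134, 137, 137, 138, 133, 134, 137, 133, 133, 132, 135, 135, 134, 132, 128, 129, 126, 127, 114, 154, 204, 203, 207, 136, 128, 109, 68]
```

```bash
python3 - <<'E'
from h import *
go(list(at("wrist",(249.7,193.3),.102))[:2]+[.075] if 0 else list(at("wrist",(249.7,193.3),.102,ctrl.get_state())[:2])+[.075],107.5)
E
```

```text
shift [ 0.0077 -0.004   0.1285] turn [-0.06 -0.05  0.05] t 9.3 pos [0.4188 0.1885 0.2035]
```

Request:
step_arm(
  commands=[
    {"travel": [0.0077,-0.004,0],"turn": [0,0,0]},
    {"travel": [0.0077,-0.004,0.03],"turn": [0,0,0]},
    {"travel": [0.0077,-0.004,0.06],"turn": [0,0,0]},
    {"travel": [0.0077,-0.004,0.06],"turn": [0,0,0]},
    {"travel": [0.0077,-0.004,0.06],"turn": [0,0,0]},
  ],
)

```text
time: 9.8
position: [0.4119, 0.1959, 0.1443]
tool_rot: [-1.853, -2.535, 0.0]
ft_force: [0.1, -0.4, 0.8]
grip_width: 0.703
grip_force: 0.0
```

```bash
python3 - <<'E'
from h import *
s=shot("w11");s2=ctrl.get_state();print(s["position"],s2["position"]);uv=wproj([.4127,.1946,.102],s);print(uv)
g=cv2.cvtColor(cv2.imread("pics/w11.png"),cv2.COLOR_BGR2GRAY)
v=int(uv[1])
for r in(v-10,v,v+8):print(r,g[r,200:310:1].tolist())
print(g[v-50:v+50,int(uv[0])].tolist())
E
```

```text
[0.41189519 0.19586201 0.14429519] [0.41269071 0.19609377 0.14511341]
[255.52474963 233.8458253 ]
223 [203, 202, 205, 202, 203, 203, 203, 204, 203, 204, 202, 201, 202, 202, 202, 201, 201, 201, 200, 201, 200, 201, 200, 201, 200, 200, 200, 201, 199, 199, 199, 190, 132, 118, 125, 128, 132, 131, 136, 136, 133, 137, 137, 139, 137, 137, 139, 137, 140, 142, 141, 142, 141, 140, 137, 140, 136, 134, 138, 140, 137, 135, 134, 136, 135, 138, 134, 132, 134, 131, 130, 131, 128, 124, 119, 120, 113, 107, 161, 206, 200, 199, 198, 197, 197, 199, 196, 195, 197, 196, 195, 196, 199, 197, 200, 197, 199, 198, 198, 198, 200, 198, 199, 199, 198, 199, 198, 198, 199, 198]
233 [206, 204, 206, 203, 202, 201, 201, 201, 200, 200, 201, 200, 199, 197, 198, 198, 198, 198, 198, 199, 198, 199, 199, 200, 199, 199, 199, 200, 200, 196, 167, 111, 121, 125, 132, 135, 134, 134, 135, 135, 137, 139, 138, 136, 140, 140, 139, 136, 138, 137, 139, 138, 135, 136, 134, 138, 135, 134, 139, 138, 133, 134, 134, 135, 135, 135, 134, 133, 132, 134, 133, 129, 131, 128, 127, 130, 126, 124, 112, 130, 180, 202, 200, 199, 199, 198, 199, 201, 19
[... 435 characters left out ...]
4, 133, 131, 133, 132, 133, 129, 130, 127, 127, 127, 127, 118, 113, 161, 201, 197, 196, 195, 198, 197, 197, 199, 199, 198, 200, 197, 197, 199, 198, 197, 199, 198, 199, 199, 199, 198, 198, 199, 198, 198, 197, 199, 198, 199, 200]
[81, 77, 78, 74, 82, 80, 78, 79, 81, 96, 102, 119, 111, 117, 100, 122, 118, 109, 122, 101, 131, 100, 129, 99, 130, 108, 109, 116, 120, 123, 127, 130, 139, 133, 136, 136, 139, 137, 137, 138, 140, 138, 139, 139, 138, 141, 136, 137, 137, 136, 138, 137, 141, 137, 135, 139, 138, 135, 136, 134, 134, 133, 137, 134, 133, 134, 130, 129, 129, 127, 125, 125, 122, 93, 112, 79, 86, 91, 85, 93, 89, 91, 87, 115, 144, 189, 185, 183, 184, 184, 188, 133, 63, 59, 62, 64, 65, 66, 65, 66]
```

```bash
python3 - <<'E'
from h import *
import json
s=ctrl.get_state();s1=dict(s);s1["position"]=np.array([0.41189519,0.19586201,0.14429519])
p=at("wrist",(255.1,232),.102,s1);print(p);go(list(p[:2])+[.075],107.5,s)
E
```

```text
[0.4122 0.1957 0.102 ]
shift [-0.0003 -0.0007  0.0701] turn [ 0.06 -0.03  0.17] t 9.85 pos [0.4127 0.1961 0.1451]
```

Request:
step_arm(
  commands=[
    {"travel": [0,-0.0007,0.02],"turn": [0,0,0]},
    {"travel": [0,-0.0007,0.04],"turn": [0,0,0]},
    {"travel": [0,-0.0007,0.06],"turn": [0,0,0]},
    {"travel": [0,-0.0007,0.07],"turn": [0,0,0]},
    {"travel": [0,-0.0007,0.07],"turn": [0,0,0]},
  ],
)

```text
time: 10.35
position: [0.4115, 0.1953, 0.074]
tool_rot: [-1.854, -2.535, 0.001]
ft_force: [0.1, -0.3, 0.7]
grip_width: 0.703
grip_force: 0.0
```

Request:
step_arm(
  commands=[
    {"travel": [0,0,0],"turn": [0,0,0]},
    {"travel": [0,0,0],"turn": [0,0,0]},
    {"travel": [0,0,0],"turn": [0,0,0]},
    {"travel": [0,0,0],"turn": [0,0,0]},
    {"travel": [0,0,0],"turn": [0,0,0]},
  ],
  gripper=0.2,
  force=55,
)

```text
time: 10.85
position: [0.4118, 0.1954, 0.0744]
tool_rot: [1.854, 2.535, 0.001]
ft_force: [0.4, 0.6, 1.3]
grip_width: 0.355
grip_force: 55.1
```

```bash
python3 - <<'E'
from h import *
s=shot("w12");print(s["position"],s["grip_width"]*87,s["grip_force"]);R0=Rn.from_rotvec(s["tool_rot"]);print(R0.inv().apply([.4122,.1957,.102]-s["position"]));go([0,0,0],107.5,s)
print(wproj([.4122,.1957,.102],s))
g=cv2.cvtColor(cv2.imread("pics/w12.png"),cv2.COLOR_BGR2GRAY)
for r in range(225,300,5):print(r,g[r,210:302:2].tolist())
E
```

```text
[0.41182485 0.19536836 0.07440779] 30.88064062528715 55.06241774652153
[ 0.0001925   0.00047863 -0.02759193]
shift [-0.0612 -0.4517  0.0741] turn [0.04 0.02 0.16] t 10.85 pos [0.4118 0.1954 0.0744]
[255.93841121 296.31177562]
225 [126, 126, 127, 127, 128, 129, 128, 127, 126, 125, 125, 117, 72, 82, 81, 81, 90, 100, 77, 85, 90, 93, 97, 94, 92, 84, 80, 75, 86, 71, 75, 76, 76, 72, 116, 123, 125, 125, 127, 125, 123, 123, 126, 128, 125, 127]
230 [132, 131, 130, 129, 128, 127, 127, 125, 125, 126, 128, 94, 72, 80, 83, 100, 101, 101, 102, 95, 100, 103, 107, 108, 104, 101, 100, 99, 98, 100, 98, 79, 82, 69, 96, 128, 126, 124, 124, 126, 124, 127, 126, 130, 131, 129]
235 [38, 39, 34, 31, 28, 21, 29, 8, 82, 125, 122, 74, 99, 100, 118, 113, 100, 111, 133, 129, 114, 111, 101, 105, 111, 117, 132, 131, 102, 97, 114, 113, 99, 87, 69, 124, 152, 105, 23, 17, 23, 8, 16, 15, 3, 1]
240 [42, 34, 32, 36, 36, 33, 24, 28, 61, 128, 103, 102, 97, 122, 100, 123, 129, 111, 99, 102, 104, 111, 115, 112, 109, 109, 100, 99, 111, 131, 119, 99, 124, 106, 108, 143, 186, 135, 25, 6, 21, 24, 15, 12, 7, 4]
245 [31, 35, 34, 4
[... 1525 characters left out ...]
, 64, 61, 59, 63, 65, 61, 62, 62, 51, 57, 55, 51, 50, 55, 53, 54, 55, 54, 55, 52, 46, 50, 50, 52, 54, 46, 51, 53, 51, 54, 51, 52, 54]
285 [54, 58, 53, 58, 53, 62, 60, 55, 56, 62, 58, 61, 55, 58, 63, 62, 64, 64, 59, 67, 59, 57, 62, 62, 60, 59, 55, 62, 57, 55, 56, 61, 54, 53, 59, 63, 57, 58, 57, 56, 53, 63, 54, 56, 58, 54]
290 [61, 57, 60, 58, 59, 55, 61, 58, 58, 58, 63, 64, 66, 64, 65, 64, 68, 66, 65, 64, 62, 63, 61, 59, 60, 63, 64, 61, 61, 52, 57, 58, 58, 61, 58, 61, 60, 59, 61, 55, 64, 59, 58, 60, 57, 57]
295 [64, 66, 57, 63, 53, 60, 63, 57, 60, 62, 64, 61, 65, 65, 61, 68, 67, 67, 67, 66, 67, 62, 63, 64, 62, 58, 61, 54, 60, 58, 57, 58, 61, 57, 56, 57, 62, 55, 57, 59, 56, 60, 58, 65, 60, 57]
```

Request:
step_arm(
  commands=[
    {"travel": [0,0,-0.02],"turn": [0,0,0]},
    {"travel": [0,0,-0.05],"turn": [0,0,0]},
    {"travel": [0,0,-0.085],"turn": [0,0,0]},
    {"travel": [0,0,-0.11],"turn": [0,0,0]},
    {"travel": [0,0,-0.11],"turn": [0,0,0]},
  ],
)

```text
time: 11.4
position: [0.4133, 0.1961, 0.1868]
tool_rot: [1.852, 2.532, 0.006]
ft_force: [0.3, 1.3, -2.9]
grip_width: 0.353
grip_force: 55.1
```

```bash
python3 -c "
from h import *
s=ctrl.get_state();print(s['ft_force'],s['grip_width']);go([.5773,.0396,.184],107.5,s)"
```

```text
[ 0.32213038  1.26519238 -2.86195237] 0.35295902838031723
shift [-0.1989  0.1088  0.0036] turn [0.33 0.07 0.14] t 11.4 pos [0.4133 0.1961 0.1868]
```

Request:
step_arm(
  commands=[
    {"travel": [-0.035,0.019,0],"turn": [0,0,0]},
    {"travel": [-0.075,0.041,0],"turn": [0,0,0]},
    {"travel": [-0.115,0.063,0],"turn": [0,0,0]},
    {"travel": [-0.155,0.085,0],"turn": [0,0,0]},
    {"travel": [-0.185,0.101,0],"turn": [0,0,0]},
  ],
)

```text
time: 11.9
position: [0.5645, 0.0465, 0.1812]
tool_rot: [-1.856, -2.532, 0.004]
ft_force: [0.5, 0.4, -3.0]
grip_width: 0.356
grip_force: 55.1
```

Request:
step_arm(
  commands=[
    {"travel": [-0.014,0.008,0],"turn": [0,0,0]},
    {"travel": [-0.014,0.008,0],"turn": [0,0,0]},
    {"travel": [-0.014,0.008,0],"turn": [0,0,0]},
    {"travel": [-0.014,0.008,0],"turn": [0,0,0]},
    {"travel": [-0.014,0.008,0],"turn": [0,0,0]},
  ],
)

```text
time: 12.4
position: [0.5748, 0.0404, 0.1841]
tool_rot: [1.851, 2.538, -0.001]
ft_force: [0.0, -0.5, -3.2]
grip_width: 0.356
grip_force: 55.1
```

```bash
python3 -c "
from h import *
s=ctrl.get_state();print(abs(s['qd']).max());go([.5773,.0396,.15],107.5,s)"
```

```text
0.00778262119961855
shift [-0.0015  0.0021  0.0341] turn [-0.02  0.02  0.31] t 12.4 pos [0.5748 0.0404 0.1841]
```

Request:
step_arm(
  commands=[
    {"travel": [-0.0015,0.0021,0],"turn": [0,0,0.3]},
    {"travel": [-0.0015,0.0021,0.012],"turn": [0,0,0.3]},
    {"travel": [-0.0015,0.0021,0.026],"turn": [0,0,0.3]},
    {"travel": [-0.0015,0.0021,0.026],"turn": [0,0,0.3]},
    {"travel": [-0.0015,0.0021,0.026],"turn": [0,0,0.3]},
  ],
)

```text
time: 12.9
position: [0.5775, 0.0379, 0.157]
tool_rot: [-1.86, -2.53, 0.002]
ft_force: [0.2, 0.2, -2.4]
grip_width: 0.355
grip_force: 55.1
```

```bash
python3 -c "
from h import *
ctrl.get_image('wrist');s=ctrl.get_state();print(abs(s['qd']).max());go([.5773,.0396,.15],107.5,s)
import cv2
im=ctrl.get_image('side');cv2.imwrite('pics/side1.png',im[:,:,::-1]);im=ctrl.get_image('top');cv2.imwrite('pics/top1.png',im[:,:,::-1])
print(proj('side',[.5773,.0395,.08]))"
```

```text
0.01638511396967211
shift [ 0.0017 -0.0002  0.0077] turn [-0.03 -0.02 -0.14] t 12.95 pos [0.5781 0.038  0.1577]
[285.5 195.8]
```

Request:
step_arm(
  commands=[
    {"travel": [0.0016,-0.0003,0],"turn": [0,0,0]},
    {"travel": [0.0016,-0.0003,0.003],"turn": [0,0,0]},
    {"travel": [0.0016,-0.0003,0.007],"turn": [0,0,0]},
    {"travel": [0.0016,-0.0003,0.007],"turn": [0,0,0]},
    {"travel": [0.0016,-0.0003,0.007],"turn": [0,0,0]},
  ],
)

```text
time: 13.55
position: [0.5773, 0.0394, 0.1508]
tool_rot: [-1.861, -2.531, 0.001]
ft_force: [1.1, -0.5, -3.3]
grip_width: 0.357
grip_force: 55.1
```

Request:
step_arm(
  commands=[
    {"travel": [0,0,0.001],"turn": [0,0,0]},
    {"travel": [0,0,0.002],"turn": [0,0,0]},
    {"travel": [0,0,0.003],"turn": [0,0,0]},
    {"travel": [0,0,0.004],"turn": [0,0,0]},
    {"travel": [0,0,0.004],"turn": [0,0,0]},
  ],
)

```text
time: 14.05
position: [0.5775, 0.0392, 0.1471]
tool_rot: [1.861, 2.531, -0.0]
ft_force: [0.2, -0.6, -2.3]
grip_width: 0.354
grip_force: 55.1
```

Just at contact, and xy is good. Pressing down gradually.

Request:
step_arm(
  commands=[
    {"travel": [0,0,0.001],"turn": [0,0,0]},
    {"travel": [0,0,0.002],"turn": [0,0,0]},
    {"travel": [0,0,0.003],"turn": [0,0,0]},
    {"travel": [0,0,0.004],"turn": [0,0,0]},
    {"travel": [0,0,0.005],"turn": [0,0,0]},
  ],
)

```text
time: 14.55
position: [0.5776, 0.0393, 0.1422]
tool_rot: [1.86, 2.531, 0.0]
ft_force: [-0.4, -1.1, 3.0]
grip_width: 0.357
grip_force: 55.2
```

Request:
step_arm(
  commands=[
    {"travel": [0,0,0.001],"turn": [0,0,0]},
    {"travel": [0,0,0.002],"turn": [0,0,0]},
    {"travel": [0,0,0.003],"turn": [0,0,0]},
    {"travel": [0,0,0.004],"turn": [0,0,0]},
    {"travel": [0,0,0.005],"turn": [0,0,0]},
  ],
)

```text
time: 15.05
position: [0.5776, 0.0394, 0.1371]
tool_rot: [1.861, 2.531, 0.0]
ft_force: [0.3, -1.5, 4.3]
grip_width: 0.353
grip_force: 55.2
```

Request:
step_arm(
  commands=[
    {"travel": [0,0,0.001],"turn": [0,0,0]},
    {"travel": [0,0,0.002],"turn": [0,0,0]},
    {"travel": [0,0,0.003],"turn": [0,0,0]},
    {"travel": [0,0,0.0035],"turn": [0,0,0]},
    {"travel": [0,0,0.0035],"turn": [0,0,0]},
  ],
)

```text
time: 15.55
position: [0.5776, 0.0394, 0.1343]
tool_rot: [1.86, 2.531, -0.0]
ft_force: [-1.8, -1.6, 8.0]
grip_width: 0.353
grip_force: 55.2
```

Request:
step_arm(
  commands=[
    {"travel": [0,0,0.001],"turn": [0,0,0]},
    {"travel": [0,0,0.002],"turn": [0,0,0]},
    {"travel": [0,0,0.002],"turn": [0,0,0]},
    {"travel": [0,0,0.002],"turn": [0,0,0]},
  ],
)

```text
time: 15.95
position: [0.5779, 0.0394, 0.1341]
tool_rot: [1.86, 2.53, -0.001]
ft_force: [-5.0, -2.0, 18.0]
grip_width: 0.355
grip_force: 55.3
```

A firm stop at the predicted height (0.134) with about 20 N: the cup is home. Lifting off and returning the punch.

Request:
step_arm(
  commands=[
    {"travel": [0,0,-0.006],"turn": [0,0,0]},
    {"travel": [0,0,-0.02],"turn": [0,0,0]},
    {"travel": [0,0,-0.04],"turn": [0,0,0]},
    {"travel": [0,0,-0.055],"turn": [0,0,0]},
    {"travel": [0,0,-0.055],"turn": [0,0,0]},
  ],
)

```text
time: 16.45
position: [0.5788, 0.04, 0.1888]
tool_rot: [1.859, 2.529, 0.004]
ft_force: [-0.1, -0.3, -2.3]
grip_width: 0.355
grip_force: 55.1
```

```bash
python3 -c "
from h import *
s=ctrl.get_state();go([.412,.1955,.184],107.5,s)"
```

```text
shift [ 0.1982 -0.1128  0.0042] turn [ 0.23  0.05 -0.13] t 16.45 pos [0.5788 0.04   0.1888]
```

Request:
step_arm(
  commands=[
    {"travel": [0.035,-0.02,0],"turn": [0,0,0]},
    {"travel": [0.075,-0.043,0],"turn": [0,0,0]},
    {"travel": [0.115,-0.065,0],"turn": [0,0,0]},
    {"travel": [0.155,-0.088,0],"turn": [0,0,0]},
    {"travel": [0.185,-0.105,0],"turn": [0,0,0]},
  ],
)

```text
time: 16.95
position: [0.4191, 0.1867, 0.1855]
tool_rot: [-1.857, -2.533, 0.002]
ft_force: [0.6, 1.2, -2.8]
grip_width: 0.357
grip_force: 55.2
```

Request:
step_arm(
  commands=[
    {"travel": [0.013,-0.007,0],"turn": [0,0,0]},
    {"travel": [0.013,-0.007,0.02],"turn": [0,0,0]},
    {"travel": [0.013,-0.007,0.05],"turn": [0,0,0]},
    {"travel": [0.013,-0.007,0.08],"turn": [0,0,0]},
    {"travel": [0.013,-0.007,0.08],"turn": [0,0,0]},
  ],
)

```text
time: 17.45
position: [0.4083, 0.1932, 0.1028]
tool_rot: [-1.857, -2.527, 0.01]
ft_force: [-1.3, 0.3, -4.5]
grip_width: 0.358
grip_force: 55.2
```

Request:
step_arm(
  commands=[
    {"travel": [0,0,0],"turn": [0,0,0]},
    {"travel": [0,0,0],"turn": [0,0,0]},
    {"travel": [0,0,0],"turn": [0,0,0]},
  ],
)

```text
time: 17.75
position: [0.4127, 0.1953, 0.108]
tool_rot: [1.86, 2.529, 0.003]
ft_force: [-0.7, 0.2, -4.0]
grip_width: 0.351
grip_force: 55.2
```

```bash
python3 -c "
from h import *
s=ctrl.get_state();go([.412,.1955,.0744],107.5,s)"
```

```text
shift [ 0.0004 -0.0007  0.0336] turn [ 0.16  0.03 -0.16] t 17.75 pos [0.4127 0.1953 0.108 ]
```

Request:
step_arm(
  commands=[
    {"travel": [0,0,0.012],"turn": [0,0,0]},
    {"travel": [0,0,0.022],"turn": [0,0,0]},
    {"travel": [0,0,0.028],"turn": [0,0,0]},
    {"travel": [0,0,0.03],"turn": [0,0,0]},
    {"travel": [0,0,0.03],"turn": [0,0,0]},
  ],
)

```text
time: 18.25
position: [0.411, 0.195, 0.0759]
tool_rot: [-1.86, -2.531, 0.001]
ft_force: [-0.0, -0.0, -3.5]
grip_width: 0.355
grip_force: 55.2
```

Request:
step_arm(
  commands=[
    {"travel": [0,0,0.001],"turn": [0,0,0]},
    {"travel": [0,0,0.002],"turn": [0,0,0]},
    {"travel": [0,0,0.002],"turn": [0,0,0]},
    {"travel": [0,0,0.002],"turn": [0,0,0]},
  ],
)

```text
time: 18.65
position: [0.4116, 0.195, 0.0747]
tool_rot: [1.861, 2.531, 0.0]
ft_force: [0.8, 0.2, -2.9]
grip_width: 0.357
grip_force: 55.2
```

Request:
step_arm(
  commands=[
    {"travel": [0,0,0.0007],"turn": [0,0,0]},
    {"travel": [0,0,0.0014],"turn": [0,0,0]},
    {"travel": [0,0,0.0014],"turn": [0,0,0]},
    {"travel": [0,0,0.0014],"turn": [0,0,0]},
  ],
)

```text
time: 19.05
position: [0.4118, 0.1951, 0.0744]
tool_rot: [1.86, 2.531, -0.001]
ft_force: [-3.3, -1.1, 8.5]
grip_width: 0.354
grip_force: 55.2
```

Seated (contact force 8.5 N). Backing off slightly and releasing.

Request:
step_arm(
  commands=[
    {"travel": [0,0,-0.0008],"turn": [0,0,0]},
    {"travel": [0,0,-0.0008],"turn": [0,0,0]},
    {"travel": [0,0,-0.0008],"turn": [0,0,0]},
  ],
)

```text
time: 19.35
position: [0.4117, 0.1951, 0.0744]
tool_rot: [1.861, 2.531, 0.0]
ft_force: [-2.6, -1.7, 4.4]
grip_width: 0.35
grip_force: 55.2
```

Request:
step_arm(
  commands=[
    {"travel": [0,0,0],"turn": [0,0,0]},
    {"travel": [0,0,0],"turn": [0,0,0]},
    {"travel": [0,0,0],"turn": [0,0,0]},
    {"travel": [0,0,0],"turn": [0,0,0]},
    {"travel": [0,0,0],"turn": [0,0,0]},
  ],
  gripper=0.75,
)

```text
time: 19.85
position: [0.4114, 0.195, 0.0738]
tool_rot: [-1.861, -2.531, 0.0]
ft_force: [0.0, 0.0, 0.8]
grip_width: 0.709
grip_force: 0.0
```

Request:
step_arm(
  commands=[
    {"travel": [0,0,-0.02],"turn": [0,0,0]},
    {"travel": [0,0,-0.06],"turn": [0,0,0]},
    {"travel": [0,0,-0.1],"turn": [0,0,0]},
    {"travel": [0,0,-0.13],"turn": [0,0,0]},
    {"travel": [0,0,-0.13],"turn": [0,0,0]},
  ],
)

```text
time: 20.35
position: [0.4141, 0.1962, 0.208]
tool_rot: [1.857, 2.526, 0.009]
ft_force: [-0.4, 0.8, 0.1]
grip_width: 0.749
grip_force: 0.0
```

```bash
python3 - <<'E'
from h import *
s=shot("w13");uv=wproj([.4122,.1957,.102],s);print(s["position"],uv)
g=cv2.cvtColor(cv2.imread("pics/w13.png"),cv2.COLOR_BGR2GRAY);u,v=map(int,uv)
print(g[v-44:v+30:4,u-44:u+46:4])
go([.56,.06,.2],107.5)
E
```

```text
[0.41405803 0.19617449 0.20803306] [251.43922113 200.65833986]
[[126 130 127 128 130 141 142 131 139 144 143 139 137 128 147 138 116 120
  119 127 134 124 120]
 [127 126 130 124 129 127 131 130 128 128 126 125 128 122 145 118 120 119
  118 120 119 121 121]
 [129 127 125 129 130 130 127 130 127 129  85  81  77 136 148 120 120 119
  121 119 122 123 123]
 [129 126 127 127 131 130 129 127 134  81  80  79  78  72 154 149 124 123
  125 123 121 196 193]
 [127 129 124 127 129 127 132 130  89  80  82  78  74  75  71 129 125 123
  128 129 124 124 125]
 [126 128 130 128 129 129 129 129  79 119 115 118 118 111  74 156 151 117
  195 193 148 192 192]
 [193 119 125 125 127 160 126 156 127 123 116 121 115 108 103 193 189 190
  192 192 194 194 192]
 [191 192 191 190 189 191 190 175 128 125 114 114 114 117 108 168 191 188
  191 189 191 191 188]
 [209 208 208 207 206 206 205 118 121 129 131 136 129 124 110 129 186 186
  187 190 190 190 206]
 [207 209 208 208 206 205 204 116 134 139 140 139 136 134 126 102 198 200
  200 199 203 204 203]
 [207 206 206 207 205 202 205 128 135 137 145 143 139 136 135 118 2
[... 197 characters left out ...]
199
  196 197 198 201 199]
 [208 204 200 199 199 200 202 129 135 169 133 213 135 131 130 122 203 200
  199 198 197 199 198]
 [205 201 201 200 199 199 200 126 131 135 141 137 134 131 129 132 201 197
  200 201 198 197 200]
 [205 200 197 198 199 200 200 199 159 132 178 128 177 121 150 200 199 199
  199 198 199 198 198]
 [203 200 198 199 198 200 198 199 202 205 154 161 156 207 150 205 200 196
  200 200 199 197 200]
 [200 200 198 198 199 199 199 198 203 203 206 183  66  53  45  85 145 200
  199 199 199 196 200]
 [200 196 199 200 198 198 198 202 203 203 129  79 103  71  66  52  37 208
  200 200 199 197 197]]
shift [-0.1731  0.1001  0.0064] turn [ 0.25  0.08 -0.16] t 20.4 pos [0.4128 0.1954 0.2057]
```

The punch stands upright where it was. One quick check that the nut stayed down.

Request:
step_arm(
  commands=[
    {"travel": [-0.04,0.024,0],"turn": [0,0,0]},
    {"travel": [-0.08,0.048,0],"turn": [0,0,0]},
    {"travel": [-0.12,0.072,0],"turn": [0,0,0]},
    {"travel": [-0.16,0.096,0],"turn": [0,0,0]},
    {"travel": [-0.197,0.112,0.01],"turn": [0,0,0]},
  ],
)

```text
time: 20.9
position: [0.5789, 0.0388, 0.1927]
tool_rot: [-1.861, -2.531, -0.001]
ft_force: [-0.0, 0.7, 0.3]
grip_width: 0.748
grip_force: 0.0
```

Request:
step_arm(
  commands=[
    {"travel": [0,0,0],"turn": [0,0,0]},
    {"travel": [0,0,0],"turn": [0,0,0]},
    {"travel": [0,0,0],"turn": [0,0,0]},
    {"travel": [0,0,0],"turn": [0,0,0]},
  ],
)

```text
time: 21.3
position: [0.5763, 0.042, 0.1939]
tool_rot: [-1.857, -2.534, 0.0]
ft_force: [0.1, 0.4, -0.7]
grip_width: 0.748
grip_force: 0.0
```

```bash
python3 - <<'E'
from h import *
s=shot("w14");print(s["position"],s["ft_force"])
g=cv2.cvtColor(cv2.imread("pics/w14.png"),cv2.COLOR_BGR2GRAY)
for z in(.060,.073):
    uv=wproj([.5775,.0395,z],s);e=[wproj([.5775+14e-3*a,.0395+14e-3*b,z],s) for a,b in((-.953,-.303),(.953,.303),(.303,-.953),(-.303,.953))];print(z,uv.round(1),np.round(e,1).tolist())
u,v=map(int,wproj([.5775,.0395,.060],s))
p=cv2.resize(g[v-35:v+35,u-35:u+35],None,fx=4,fy=4,interpolation=cv2.INTER_CUBIC)
h=cv2.HoughCircles(p,cv2.HOUGH_GRADIENT,1,10,param1=60,param2=20,minRadius=50,maxRadius=85)
if h is not None:
    for x,y,r in h[0][:4]:print((x+.5)/4-.5+u-35,(y+.5)/4-.5+v-35,r/4)
for r in range(v-24,v+26,3):print(r,g[r,u-24:u+26:2].tolist())
E
```

```text
[0.57634008 0.04201499 0.19388417] [ 0.12196869  0.42568685 -0.68202584]
0.06 [255.3 194.6] [[239.6, 194.6], [271.0, 194.5], [255.4, 209.5], [255.3, 179.2]]
0.073 [255.3 198.8] [[238.9, 198.9], [271.8, 198.8], [255.4, 214.3], [255.3, 182.9]]
255.5 182.75 21.1
254.0 188.25 18.075
255.75 194.25 16.4
254.0 191.0 19.725
170 [136, 137, 137, 139, 79, 66, 67, 65, 87, 106, 103, 96, 86, 98, 99, 89, 76, 72, 73, 67, 68, 115, 136, 136, 135]
173 [139, 138, 134, 70, 74, 65, 71, 98, 82, 104, 106, 111, 111, 111, 109, 109, 92, 89, 127, 110, 74, 58, 116, 137, 132]
176 [135, 139, 126, 69, 70, 91, 89, 107, 106, 107, 96, 90, 97, 88, 84, 101, 103, 103, 99, 110, 63, 66, 72, 140, 131]
179 [141, 139, 69, 79, 95, 99, 105, 106, 98, 78, 75, 76, 82, 74, 73, 58, 84, 105, 122, 118, 116, 57, 55, 111, 136]
182 [137, 137, 71, 104, 104, 107, 109, 89, 85, 84, 104, 109, 112, 107, 109, 100, 71, 83, 98, 123, 100, 54, 55, 89, 137]
185 [138, 143, 69, 110, 97, 109, 85, 104, 115, 106, 105, 109, 107, 95, 58, 101, 102, 100, 70, 94, 96, 85, 97, 155, 130]
188 [139, 140, 88, 109, 111, 103, 104, 113, 85, 68, 113, 112, 109, 90, 86, 
[... 605 characters left out ...]
, 100, 144, 71, 104, 159, 164, 220, 218, 217, 218, 218]
206 [216, 216, 215, 216, 215, 215, 216, 174, 171, 135, 95, 92, 156, 153, 91, 88, 168, 167, 198, 218, 219, 216, 218, 217, 215]
209 [219, 216, 215, 214, 214, 214, 214, 217, 218, 163, 166, 167, 171, 169, 168, 155, 199, 218, 218, 216, 216, 217, 218, 219, 198]
212 [218, 217, 214, 215, 215, 216, 215, 215, 214, 215, 217, 216, 218, 219, 218, 218, 217, 218, 218, 217, 218, 218, 218, 215, 185]
215 [215, 215, 216, 216, 216, 216, 215, 216, 216, 216, 215, 215, 215, 217, 216, 218, 219, 223, 221, 219, 216, 217, 216, 196, 210]
218 [217, 217, 215, 215, 215, 216, 216, 215, 215, 216, 216, 215, 215, 216, 219, 152, 97, 113, 100, 173, 219, 216, 215, 186, 209]
```

The nut's rim ends at row ~210, and its centre is at (255.7,194.3). That matches the home height of 0.060 m, which predicts 209.5 and (255.3,194.6).

```bash
python3 -c "
from bench import ctrl
print(ctrl.close_job())"
```

```text
the job is handed in; nothing more can be done
None
```

I handed the job in at about 21 s: the small push nut is pressed home on the bare valve's stem, the punch stands upright back in its place, and nothing else was touched as far as I could tell; no verdict came back.

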